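# Stop the press and point out the short blank

### The job

The clay press has turned out a bad piece: stop it by pushing the mushroom-headed stop button on the bench control box fully in so that it stays down, not the flush start button in its guard ring. Then point out the short-pressed blank on the ware board, the one clearly lower than the rest because its neck did not fill: bring the fingertips a centimetre or two above the middle of its top, hold there for at least two seconds, and finish still pointing at it. The clay is soft, so touch none of the blanks, and leave the start button, die ring, brush and bottle alone.

Things in the scene. Friction and masses are not known exactly. Their poses are not given: they have to be found in the camera images.
- blank_short: the short-pressed blank: same soft clay and same flared foot (82 mm across) as the other five, but the neck stops as a plain 53 mm ring without a rim and it is only 38 mm tall. It stands on the ware board in any of the six places, about 105 to 110 mm centre to centre from its neighbours, which are 38 mm taller. Origin: centre of its underside, z up. Not to be touched
- blank_short_top (a point): centre of the mouth of the short blank, 38 mm above its underside, level with its top edge: the point to point at. Its z axis points up
- blank_a: one of five well pressed blanks of soft unfired grey-brown clay: round, hollow, flared foot 82 mm across, waisted neck 47 mm across with a thicker 54 mm rim at the mouth, 76 mm tall. Origin: centre of its underside, z up. Not to be touched
- blank_b: one of five well pressed blanks of soft unfired grey-brown clay: round, hollow, flared foot 82 mm across, waisted neck 47 mm across with a thicker 54 mm rim at the mouth, 76 mm tall. Origin: centre of its underside, z up. Not to be touched
- blank_c: one of five well pressed blanks of soft unfired grey-brown clay: round, hollow, flared foot 82 mm across, waisted neck 47 mm across with a thicker 54 mm rim at the mouth, 76 mm tall. Origin: centre of its underside, z up. Not to be touched
- blank_d: one of five well pressed blanks of soft unfired grey-brown clay: round, hollow, flared foot 82 mm across, waisted neck 47 mm across with a thicker 54 mm rim at the mouth, 76 mm tall. Origin: centre of its underside, z up. Not to be touched
- blank_e: one of five well pressed blanks of soft unfired grey-brown clay: round, hollow, flared foot 82 mm across, waisted neck 47 mm across with a thicker 54 mm rim at the mouth, 76 mm tall. Origin: centre of its underside, z up. Not to be touched
- board: wooden ware board 220 x 330 mm (x, y) on two battens, its top 36 mm above the bench, fixed; the six blanks stand on it in two rows of three along its y axis. Origin: centre of its underside
- station: grey two-button control box screwed to the bench, 125 x 75 mm (x, y), its lid 62 mm above the bench. Origin: centre of its underside; the stop button stands 30 mm to its -x side, the start button 32 mm to its +x side, a conduit leaves at its +x end
- stop_top (a point): centre of the top of the stop button, a black mushroom head 40 mm across standing on the box: 96.5 mm above the bench when out, 88.5 mm when pushed in. It moves straight down with the button
- stop (a joint): travel of the stop button in m: 0 out, 0.008 fully in. It moves against about 5 N of friction (a push of 8 to 12 N seats it), has no return spring and stays where it is left
- start_top (a point): centre of the top of the flush start button, pale, 25 mm across, sunk just below its 38 mm metal guard ring, 71.5 mm above the bench
- start (a joint): travel of the start button in m: 0 out, 0.005 fully in; springs back. Must not be pressed
- die_ring: bystander: loose steel die ring, 116 mm outside, 84 mm inside, 36 mm high, at the far side of the bench. Origin: centre of its underside
- brush: bystander: loose hand brush lying to the right (-y) of the work. Origin: underside of its middle
- oil: bystander: loose grey bottle of release oil, 60 mm across, 130 mm tall, to the left (+y) of the work. Origin: centre of its underside

How it is judged:
On the way, in this order (a step that is already met when the one before it is completed fails the run):
1. the stop button is pushed fully in (past 6.5 of its 8 mm) (value of joint stop above 0.0065 m), for 0.2 s.
2. with the press stopped, the tool point is held above the short blank for two seconds: within 20 mm of its axis and 12 to 60 mm above its top (horizontal distance between the grasp point and blank_short_top below 0.02 m and z of the grasp point in the frame of blank_short_top between 0.012 and 0.06 m and value of joint stop above 0.0065 m), for 2 s.
At the end, for the whole second after the job is handed in: The stop button is in (past 6.5 mm) and stays in, the start button is out (under 2 mm), the tool point is still above the short blank (within 20 mm of its axis, 12 to 60 mm above its top) without touching it, no blank has moved more than 6 mm and neither die ring, brush nor bottle more than 15 mm (all of step 2 and value of joint start below 0.002 m and distance of each of blank_a, blank_b, blank_c, blank_d, blank_e, blank_short from where it was at the start of the episode below 0.006 m and distance of each of die_ring, brush, oil from where it was at the start of the episode below 0.015 m).
It fails at once if the robot touches a clay blank (contact force between any of blank_a, blank_b, blank_c, blank_d, blank_e, blank_short and the arm above 0.1 N or contact force between any of blank_a, blank_b, blank_c, blank_d, blank_e, blank_short and the fingers above 0.1 N).
It fails at once if a blank is moved (distance of any of blank_a, blank_b, blank_c, blank_d, blank_e, blank_short from where it was at the start of the episode above 0.006 m).
It fails at once if the start button is pressed (value of joint start above 0.002 m).
It fails at once if the die ring, brush or bottle is disturbed (distance of any of die_ring, brush, oil from where it was at the start of the episode above 0.015 m).
It also fails if it takes over 38 s, if anything falls off the work surface, if the arm or the gripper's body presses on something with over 40 N, if the wrist force passes 120 N, or if a joint passes its speed limit or range.

### The arm

A 6-joint arm with a two-finger parallel gripper is mounted at the origin on the work surface. World frame = base frame: x ahead of the robot, y to its left, z up, the work surface at z = 0. Lengths are in m, angles in rad, forces in N, time in s.
With the tool pointing down it reaches from about 0.375 to 0.975 m from the base axis. Payload 3.8 kg.
Tool frame: the origin (TCP) lies between the finger pads, 19 mm behind the fingertips; this is the grasp point; z points along the fingers, y is the line along which they close (so a half turn about z gives the same grasp; the last joint's range is limited). The gripper opens to 88 mm and grips with 3 to 60 N. Pads are 18 mm wide; open, the fingers measure 123 mm over their backs; the gripper's body (75 mm by 187 mm) begins 45 mm behind the grasp point.
Start: joints at [1.108, 0.264, 1.604, -0, 1.274, -0.037], TCP at [0.279, 0.615, 0.257] pointing down, gripper open.
Joint ranges: [-2.63, 2.63], [-0.94, 2.18], [0.31, 2.57], [-1.31, 4.45], [0, 2.66], [-2.55, 2.55]. Speed limits (rad/s): [2.57, 2.57, 3.14, 3.14, 3.14, 3.14].

### API

Orientations are given as a 3x3 rotation matrix whose columns are the frame's x, y, z axes.
In Python, from workcell import ctrl, capture, get_calibration, finish_job gives the robot as it stands.
- The arm moves only by the tool apply_moves, never from a script. Its argument "increments" is a list of rows, each a list of 2 entries, a list of its own where there are three numbers: the shift along the tool's x, y, z in mm, then the turn about the tool's z in degrees. A call has 1 to 5 rows; each row shifts and turns the commanded pose from where the row before left it, along the tool's axes as they then stand; what a row does not reach is not made up. A row lasts 1/12 s, in which the tool goes at most 41.7 mm and 7.16 degrees, less where a joint would pass 70% of its speed; a pose out of reach is approached as far as the arm can. A call with a gripper value outside its range is refused whole. "hand" is the gripper command: -1 is fully open, 1 is shut, values between are in proportion, set as the call begins (left out, the last holds). The fingers move at their own pace and stop on an object; the grip force is fixed at half the most. Time passes only in rows, so rows that do not move let the fingers close. It gives the time, the measured TCP pose, the force, the opening and the grip force at its end, in the units of the state.
- ctrl.sense(): the state, without advancing time (a new reading comes with each control period).
- capture(name): name is "scene" or "side" or "wrist"; returns the picture (420x560x3 uint8, blue, green, red); there is no depth.
- get_calibration(name): a dict with "intrinsics" (3x3 intrinsics, pixels), "D" ([k1, k2, p1, p2, k3] as OpenCV has them; the pictures are not rectified), "position" and "attitude" of the camera in the world. Camera axes: x right, y down, z forward; pixel columns grow to the right and rows downward; lengths in m; the calibration is good to about 2 mm. A picture is of the moment at which its call begins: read the wrist's pose just before it. get_calibration takes no time and is no camera call; for the wrist camera it gives the pose at the moment of the call.
- finish_job(): hands the job in; it is judged then, once.
The state is a dict: "clock": time; "joint_positions": joint angles; "joint_velocities": joint speeds; "joint_torque": joint torques, N m; "position": TCP position; "eef_rot": TCP orientation; "force": force on the tool from outside, world axes, zero at the start; "moment": the same for the moment, N m; "finger_gap": finger opening in m; "grip_force": force on a finger pad.
Only numpy, scipy, OpenCV 4.12 (cv2) and the standard library are available. Lean on these libraries where they do the work, as an engineer would, in place of code of your own. Each camera call takes 0.05 s, during which the arm holds its last target. There are 200 camera calls.

## Working session

There is one attempt and no reset: what is moved stays moved. The work goes in short steps, Python scripts to look and compute and a tool call to move; the robot and the scene stay as the last step left them, time stands still between calls to the robot, and variables do not carry over. Pictures are saved under pics/ and viewed, at most 10 in all, crops included, and the job is handed in when it is done.

Besides the shell and the picture viewer there is one more tool, called as name([rows], argument=value, ...), one row to a line, values as JSON. apply_moves: Moves the arm, as the interface text tells. Its arguments: {"type":"object","properties":{"increments":{"type":"array"},"hand":{"type":"number"}},"required":["increments"]}

```bash
mkdir -p pics; python3 - <<'E'
from workcell import ctrl,capture,get_calibration
import cv2,numpy as np
s=ctrl.sense();print(s['clock'],s['position'],np.round(s['eef_rot'],3).tolist(),s['force'],s['finger_gap'])
for n in('scene','side'):
    cv2.imwrite(f'pics/{n}0.png',capture(n))
    c=get_calibration(n);print(n,{k:np.round(v,3).tolist() for k,v in c.items() if not isinstance(v,str)})
E
```

```text
0.0 [0.27850264 0.61416568 0.25611202] [[-0.911, 0.413, -0.001], [0.413, 0.911, -0.002], [0.0, -0.002, -1.0]] [-0.33513519 -0.75997057 -0.16071785] 0.08791997488675095
scene {'intrinsics': [[418.33, 0.0, 279.074], [0.0, 418.33, 209.442], [0.0, 0.0, 1.0]], 'D': [-0.011, 0.0, 0.0, 0.0, 0.0], 'position': [1.16, -0.588, 0.882], 'attitude': [[0.751, 0.46, -0.474], [0.66, -0.52, 0.542], [0.003, -0.72, -0.694]]}
side {'intrinsics': [[393.773, 0.0, 280.578], [0.0, 393.773, 206.813], [0.0, 0.0, 1.0]], 'D': [0.02, 0.0, 0.0, 0.0, 0.0], 'position': [0.161, -0.718, 0.677], 'attitude': [[0.841, -0.325, 0.433], [-0.541, -0.488, 0.685], [-0.012, -0.81, -0.586]]}
```

View pics/scene0.png

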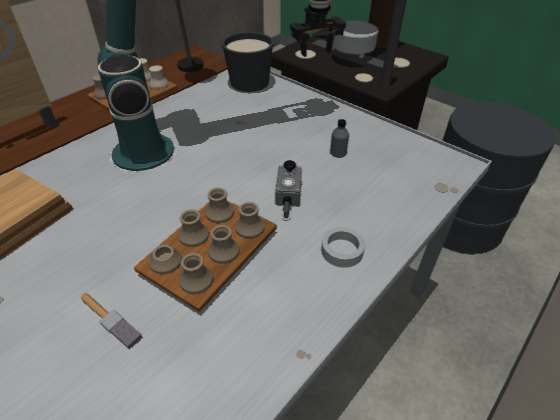

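View pics/side0.png

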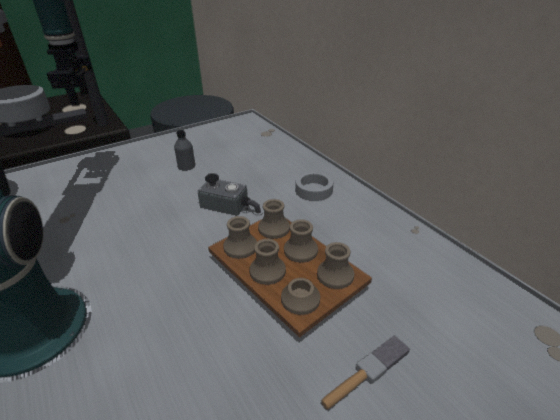

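The scene view shows the short blank at about (165,256) and the stop head at (290,166). In the side view they are at (300,288) and (212,179). I'll enlarge these areas to get finer pixel positions.

```bash
python3 - <<'E'
import cv2,numpy as np
a=cv2.imread('pics/scene0.png');b=cv2.imread('pics/side0.png')
def c(i,u,v): 
    p=cv2.resize(i[v-25:v+25,u-33:u+33],None,fx=6,fy=6,interpolation=cv2.INTER_CUBIC)
    for k in range(0,66,10): cv2.putText(p,str(u-33+k),(k*6,8),0,.3,(0,0,255));cv2.line(p,(k*6+3,10),(k*6+3,16),(0,0,255))
    for k in range(0,50,10): cv2.putText(p,str(v-25+k),(0,k*6+8),0,.3,(0,255,0));cv2.line(p,(20,k*6+3),(26,k*6+3),(0,255,0))
    return p
cv2.imwrite('pics/crop.png',np.vstack([np.hstack([c(a,290,170),c(a,165,256)]),np.hstack([c(b,212,185),c(b,300,290)])]))
E
```

```text
(no output)
```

View pics/crop.png

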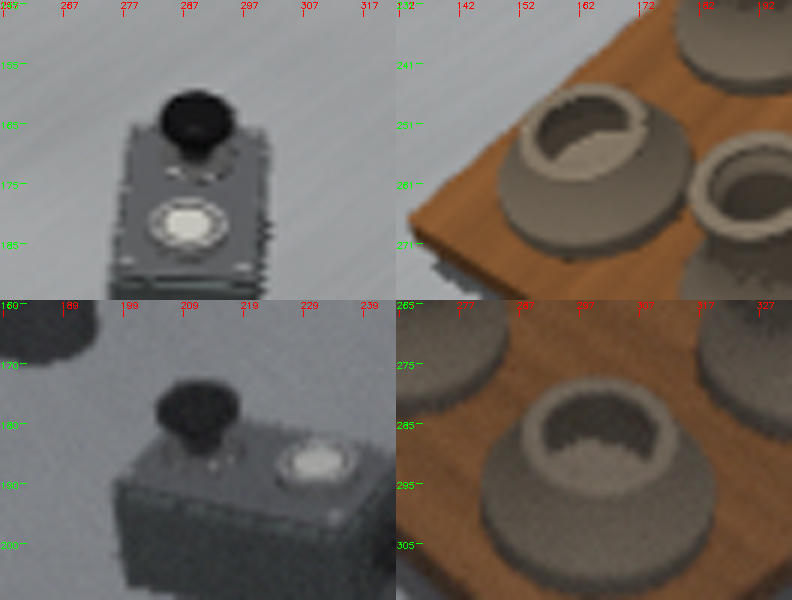

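```bash
python3 - <<'E'
from workcell import get_calibration
import cv2,numpy as np
P={'stop':(.0965,(289.3,164.2),(211.5,177)),'start':(.0715,(287.8,181.7),(231.3,186.5)),'short':(.074,(162.6,252.6),(300.6,287.3)),
'oil_base':(0,(340,154),(186,167)),
'b_nbr_x':(.112,(192,260),(338,249)),'b_nbr_y':(.112,(190,214),(267,247)),'far':(.112,(218,193),(239,223)),'fc':(.112,(249,209),(273,205))}
for k,(z,*px) in P.items():
    for n,p in zip(('scene','side'),px):
        c=get_calibration(n);q=cv2.undistortPoints(np.array([[p]],float),np.array(c['intrinsics']),np.array(c['D']))[0,0]
        d=np.array(c['attitude'])@[*q,1];o=np.array(c['position']);print(k,n,np.round(o+d*(z-o[2])/d[2],4)[:2],end=' ')
    print()
E
```

```text
stop scene [0.5166 0.194 ] stop side [0.5048 0.1888] 
start scene [0.5478 0.1511] start side [0.5447 0.1494] 
short scene [ 0.4929 -0.269 ] short side [ 0.4887 -0.271 ] 
oil_base scene [0.5335 0.4531] oil_base side [0.5169 0.4483] 
b_nbr_x scene [ 0.5945 -0.2521] b_nbr_x side [ 0.5966 -0.2543] 
b_nbr_y scene [ 0.4715 -0.1551] b_nbr_y side [ 0.474  -0.1655] 
far scene [ 0.4654 -0.0503] far side [ 0.4629 -0.0583] 
fc scene [ 0.574  -0.0392] fc side [ 0.5664 -0.0411]
```

The short blank is at about (0.491, -0.270) and the stop button at about (0.510, 0.192). I'll close the fingers and move above the stop.

apply_moves([
  [[-20, -15, 0], 0],
  [[-32, -24, 0], 0],
  [[-32, -24, 0], 0],
  [[-32, -24, 0], 0],
  [[-32, -24, 0], 0],
], hand=1)

```text
clock: 0.52
position: [0.3679, 0.4508, 0.2567]
eef_rot: [[-0.911, 0.412, -0.001], [0.412, 0.911, -0.001], [0.0, -0.001, -1.0]]
force: [0.9, -1.1, 0.1]
finger_gap: 0.0571
grip_force: 0.0
```

apply_moves([
  [[-32, -24, 0], 0],
  [[-32, -24, 0], 0],
  [[-32, -24, 0], 0],
  [[-32, -24, 0], 0],
  [[-32, -24, 0], 0],
])

```text
clock: 0.93
position: [0.4641, 0.2752, 0.2571]
eef_rot: [[-0.911, 0.413, -0.0], [0.413, 0.911, -0.0], [0.0, -0.0, -1.0]]
force: [0.4, 0.7, 0.1]
finger_gap: 0.0236
grip_force: 0.0
```

apply_moves([
  [[-32, -24, 0], 0],
  [[-25, -19, 0], 0],
  [[-15, -11, 0], 0],
  [[-5, -4, 0], 0],
  [[0, 0, 0], 0],
])

```text
clock: 1.35
position: [0.5103, 0.1912, 0.2569]
eef_rot: [[-0.91, 0.416, -0.001], [0.416, 0.91, -0.0], [0.001, -0.001, -1.0]]
force: [-0.2, 0.5, -0.1]
finger_gap: 0.0005
grip_force: 0.0
```

```bash
python3 - <<'E'
from workcell import ctrl,capture,get_calibration
import cv2,numpy as np
s=ctrl.sense();c=get_calibration('wrist')
print(s['clock'],s['position'],np.round(s['eef_rot'],3).tolist(),s['force'],s['finger_gap'])
i=capture('wrist');cv2.imwrite('pics/wrist0.png',i)
print({k:np.round(v,3).tolist() for k,v in c.items()})
def proj(p):
    R=np.array(c['attitude']).T;return cv2.projectPoints(np.array([p],float),cv2.Rodrigues(R)[0],-R@np.array(c['position']),np.array(c['intrinsics']),np.array(c['D']))[0].ravel()
print(proj((.51,.192,.0965)),proj((.546,.150,.0715)))
E
```

```text
1.35 [0.51032289 0.1912451  0.25693838] [[-0.91, 0.416, -0.001], [0.416, 0.91, -0.0], [0.001, -0.001, -1.0]] [-0.18419205  0.52590122 -0.09634756] 0.0005404111736071104
{'intrinsics': [[330.903, 0.0, 278.536], [0.0, 330.903, 209.984], [0.0, 0.0, 1.0]], 'D': [-0.015, 0.0, 0.0, 0.0, 0.0], 'position': [0.451, 0.219, 0.383], 'attitude': [[0.414, 0.879, 0.235], [0.91, -0.4, -0.107], [0.0, 0.258, -0.966]]}
[278.87960893 197.39054502] [255.54218425 240.79908473]
```

View pics/wrist0.png

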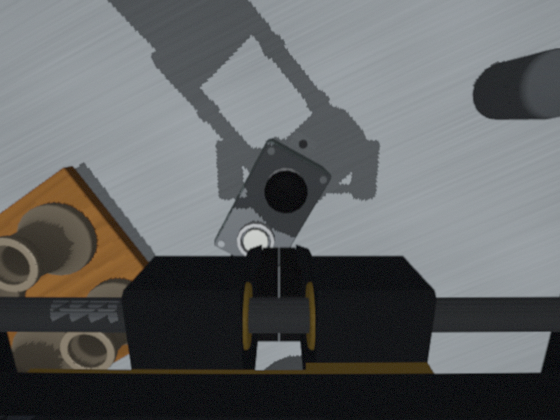

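The wrist view puts the stop head at (286,191) and start at (255,241), so the stop is really at about (0.5075, 0.200), 63 mm from start as the spec says. I'll shift there and descend.

apply_moves([
  [[6, 7, 20], 0],
  [[0, 0, 30], 0],
  [[0, 0, 30], 0],
  [[0, 0, 25], 0],
  [[0, 0, 15], 0],
])

```text
clock: 1.82
position: [0.5045, 0.2026, 0.134]
eef_rot: [[-0.912, 0.411, -0.005], [0.411, 0.912, -0.001], [0.004, -0.003, -1.0]]
force: [-0.2, -0.5, -1.2]
finger_gap: 0.0001
grip_force: 0.0
```

apply_moves([
  [[0, 0, 10], 0],
  [[0, 0, 4], 0],
  [[0, 0, 2], 0],
  [[0, 0, 0], 0],
])

```text
clock: 2.15
position: [0.5077, 0.2021, 0.122]
eef_rot: [[-0.911, 0.412, 0.001], [0.412, 0.911, 0.0], [-0.001, 0.001, -1.0]]
force: [0.6, 0.1, 0.7]
finger_gap: 0.0005
grip_force: 0.0
```

apply_moves([
  [[0, 0, 2], 0],
  [[0, 0, 2], 0],
  [[0, 0, 2], 0],
  [[0, 0, 1], 0],
  [[0, 0, 0], 0],
])

```text
clock: 2.57
position: [0.5081, 0.2015, 0.1151]
eef_rot: [[-0.911, 0.413, 0.001], [0.413, 0.911, 0.001], [-0.001, 0.001, -1.0]]
force: [-0.8, 0.2, 2.7]
finger_gap: 0.0005
grip_force: 1.0
```

Contact is just beginning.

apply_moves([
  [[0, 0, 2], 0],
  [[0, 0, 2], 0],
  [[0, 0, 2], 0],
  [[0, 0, 1], 0],
  [[0, 0, 0], 0],
])

```text
clock: 2.98
position: [0.508, 0.2015, 0.1075]
eef_rot: [[-0.911, 0.413, 0.001], [0.413, 0.911, 0.0], [-0.001, 0.001, -1.0]]
force: [-0.1, 0.8, 3.4]
finger_gap: 0.0007
grip_force: 1.6
```

apply_moves([
  [[0, 0, 1], 0],
  [[0, 0, 1], 0],
  [[0, 0, 0], 0],
])

```text
clock: 3.23
position: [0.5081, 0.2015, 0.1071]
eef_rot: [[-0.911, 0.413, 0.001], [0.413, 0.911, 0.0], [-0.001, 0.001, -1.0]]
force: [-2.0, -1.4, 13.0]
finger_gap: 0.0006
grip_force: 6.7
```

The button has bottomed out: TCP z is 0.107 and the force has risen to 13 N. I'll hold briefly, then lift.

apply_moves([
  [[0, 0, 0.5], 0],
  [[0, 0, 0], 0],
  [[0, 0, 0], 0],
  [[0, 0, 0], 0],
])

```text
clock: 3.57
position: [0.5082, 0.2015, 0.1071]
eef_rot: [[-0.911, 0.413, 0.001], [0.413, 0.911, 0.0], [-0.001, 0.001, -1.0]]
force: [-4.6, -1.2, 15.5]
finger_gap: 0.0006
grip_force: 8.0
```

apply_moves([
  [[0, 0, -10], 0],
  [[0, 0, -30], 0],
  [[0, 0, -40], 0],
  [[0, 0, -40], 0],
  [[0, 0, -25], 0],
])

```text
clock: 3.98
position: [0.508, 0.2015, 0.2532]
eef_rot: [[-0.911, 0.413, 0.002], [0.413, 0.911, 0.001], [-0.002, 0.002, -1.0]]
force: [1.0, -0.3, 0.8]
finger_gap: 0.0001
grip_force: 0.0
```

```bash
python3 - <<'E'
from workcell import ctrl,capture,get_calibration
import cv2,numpy as np
s=ctrl.sense();a=capture('side');b=capture('wrist')
print(s['clock'],s['position'])
c=lambda i,u,v:cv2.resize(i[v-25:v+25,u-33:u+33],None,fx=6,fy=6,interpolation=cv2.INTER_CUBIC)
cv2.imwrite('pics/stopcheck.png',np.hstack([c(cv2.imread('pics/side0.png'),212,185),c(a,212,185)]))
E
```

```text
3.9833 [0.50804377 0.20154253 0.25320198]
```

View pics/stopcheck.png

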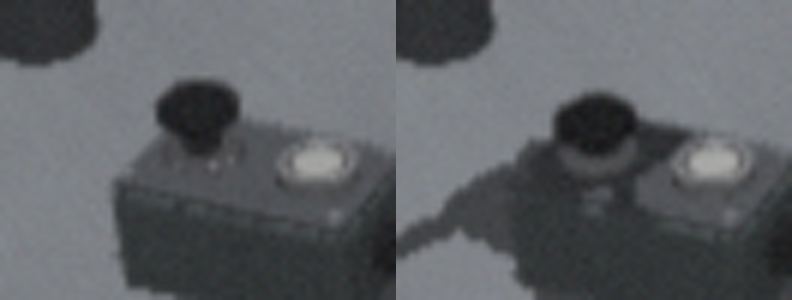

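The side view shows the head (595,123 in the crop) sitting down near the lid, and the start button unchanged. I'll now travel over the short blank.

apply_moves([
  [[-8, -19, 0], 0],
  [[-15, -37, 0], 0],
  [[-15, -37, 0], 0],
  [[-15, -37, 0], 0],
  [[-15, -37, 0], 0],
])

```text
clock: 4.5
position: [0.4986, 0.0198, 0.2476]
eef_rot: [[-0.911, 0.412, -0.004], [0.412, 0.911, -0.0], [0.003, -0.002, -1.0]]
force: [0.8, -0.1, -0.2]
finger_gap: 0.0004
grip_force: 0.0
```

apply_moves([
  [[-15, -37, 0], 0],
  [[-15, -37, 0], 0],
  [[-15, -37, 0], 0],
  [[-15, -37, 0], 0],
  [[-15, -37, 0], 0],
])

```text
clock: 4.92
position: [0.4906, -0.1797, 0.2476]
eef_rot: [[-0.911, 0.413, -0.003], [0.413, 0.911, 0.001], [0.004, -0.0, -1.0]]
force: [1.3, 0.2, -0.4]
finger_gap: 0.0005
grip_force: 0.0
```

apply_moves([
  [[-15, -37, 0], 0],
  [[-12, -29, 0], 0],
  [[-7, -18, 0], 0],
  [[-2, -4, 0], 0],
  [[0, 0, 0], 0],
])

```text
clock: 5.33
position: [0.4876, -0.2739, 0.2477]
eef_rot: [[-0.91, 0.415, -0.003], [0.415, 0.91, 0.002], [0.004, 0.001, -1.0]]
force: [0.1, 0.3, 0.4]
finger_gap: 0.0006
grip_force: 0.0
```

```bash
python3 - <<'E'
from workcell import ctrl,capture,get_calibration
import cv2,numpy as np
s=ctrl.sense();c=get_calibration('wrist')
print(s['clock'],s['position'],np.round(s['eef_rot'],3).tolist(),s['force'])
i=capture('wrist');cv2.imwrite('pics/wrist1.png',i)
R=np.array(c['attitude']).T
t=np.linspace(0,2*np.pi,9)[:-1];p=np.c_[.491+.0265*np.cos(t),-.270+.0265*np.sin(t),0*t+.074]
q=cv2.projectPoints(p,cv2.Rodrigues(R)[0],-R@np.array(c['position']),np.array(c['intrinsics']),np.array(c['D']))[0].reshape(-1,2)
for u,v in q: cv2.circle(i,(round(u),round(v)),1,(0,0,255),-1)
cv2.imwrite('pics/wrist1m.png',i);print(q.mean(0))
E
```

```text
5.3333 [ 0.48757126 -0.27394082  0.24766517] [[-0.91, 0.415, -0.003], [0.415, 0.91, 0.002], [0.004, 0.001, -1.0]] [0.14832168 0.26245541 0.43685073]
[283.45043247 196.74199153]
```

View pics/wrist1m.png

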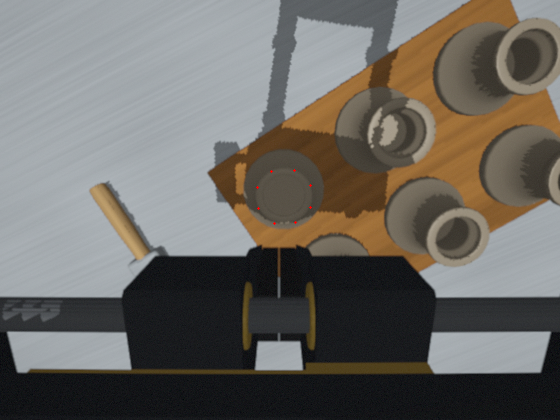

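The short blank is at (284,194) in the wrist view, and the marked ring from my estimate lies on its mouth. It's clearly the low, rimless one, so I'll descend to TCP z of about 0.109, with the fingertips about 16 mm above its top.

apply_moves([
  [[-1.5, 5, 20], 0],
  [[0, 0, 30], 0],
  [[0, 0, 30], 0],
  [[0, 0, 25], 0],
  [[0, 0, 12], 0],
])

```text
clock: 5.8
position: [0.4899, -0.2659, 0.1286]
eef_rot: [[-0.912, 0.411, -0.006], [0.411, 0.912, 0.004], [0.007, 0.001, -1.0]]
force: [-0.5, 0.6, -1.1]
finger_gap: 0.0009
grip_force: 0.0
```

apply_moves([
  [[0, 0, 8], 0],
  [[0, 0, 5], 0],
  [[0, 0, 4], 0],
  [[0, 0, 2], 0],
  [[0, 0, 0], 0],
])

```text
clock: 6.22
position: [0.4929, -0.2696, 0.1148]
eef_rot: [[-0.911, 0.413, 0.001], [0.413, 0.911, -0.001], [-0.002, -0.0, -1.0]]
force: [-0.6, -1.0, -0.2]
finger_gap: 0.0005
grip_force: 0.0
```

```bash
python3 - <<'E'
from workcell import ctrl,capture
import cv2,numpy as np
s=ctrl.sense();print(s['clock'],s['position'],s['force'])
f=lambda i,u,v:cv2.resize(i[v-45:v+45,u-60:u+60],None,fx=3.3,fy=3.3,interpolation=cv2.INTER_CUBIC)
cv2.imwrite('pics/point.png',np.hstack([f(capture('scene'),165,245),f(capture('side'),300,280)]))
E
```

```text
6.2167 [ 0.49285951 -0.26962345  0.11477589] [-0.58082291 -0.96501075 -0.24684096]
```

View pics/point.png

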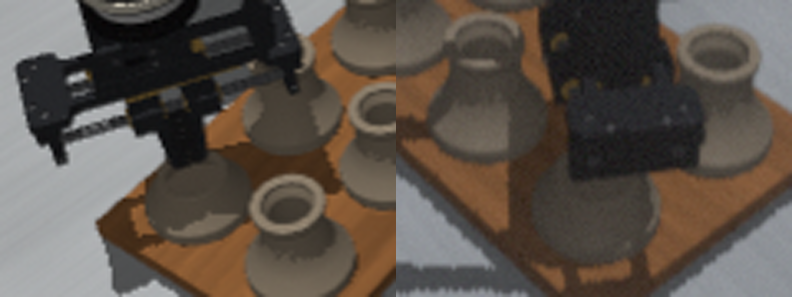

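The fingertips (about (187,165) in the left crop) are over the short blank's mouth with clear space around them. I'll lower 4 mm and hold for over two seconds.

apply_moves([
  [[0, 0, 2], 0],
  [[0, 0, 2], 0],
  [[0, 0, 0], 0],
  [[0, 0, 0], 0],
  [[0, 0, 0], 0],
])

```text
clock: 6.73
position: [0.4921, -0.2694, 0.1099]
eef_rot: [[-0.911, 0.413, -0.0], [0.413, 0.911, 0.0], [0.0, -0.0, -1.0]]
force: [0.3, -0.1, -0.1]
finger_gap: -0.0
grip_force: 0.0
```

apply_moves([
  [[0, 0, 0], 0],
  [[0, 0, 0], 0],
  [[0, 0, 0], 0],
  [[0, 0, 0], 0],
  [[0, 0, 0], 0],
])

```text
clock: 7.15
position: [0.4922, -0.2694, 0.1099]
eef_rot: [[-0.911, 0.413, 0.0], [0.413, 0.911, -0.0], [-0.0, -0.0, -1.0]]
force: [-0.2, 0.2, -0.3]
finger_gap: 0.0004
grip_force: 0.0
```

apply_moves([
  [[0, 0, 0], 0],
  [[0, 0, 0], 0],
  [[0, 0, 0], 0],
  [[0, 0, 0], 0],
  [[0, 0, 0], 0],
])

```text
clock: 7.57
position: [0.4922, -0.2693, 0.1099]
eef_rot: [[-0.911, 0.413, 0.0], [0.413, 0.911, -0.0], [-0.0, -0.0, -1.0]]
force: [0.3, -0.4, 0.5]
finger_gap: 0.0006
grip_force: 0.0
```

apply_moves([
  [[0, 0, 0], 0],
  [[0, 0, 0], 0],
  [[0, 0, 0], 0],
  [[0, 0, 0], 0],
  [[0, 0, 0], 0],
])

```text
clock: 7.98
position: [0.4922, -0.2694, 0.1099]
eef_rot: [[-0.911, 0.413, 0.0], [0.413, 0.911, 0.0], [0.0, 0.0, -1.0]]
force: [-0.2, -0.4, -0.1]
finger_gap: 0.0009
grip_force: 0.0
```

apply_moves([
  [[0, 0, 0], 0],
  [[0, 0, 0], 0],
  [[0, 0, 0], 0],
  [[0, 0, 0], 0],
  [[0, 0, 0], 0],
])

```text
clock: 8.4
position: [0.4922, -0.2694, 0.1099]
eef_rot: [[-0.911, 0.413, 0.0], [0.413, 0.911, -0.0], [-0.0, -0.0, -1.0]]
force: [-0.5, -0.1, -0.7]
finger_gap: 0.0006
grip_force: 0.0
```

apply_moves([
  [[0, 0, 0], 0],
  [[0, 0, 0], 0],
  [[0, 0, 0], 0],
  [[0, 0, 0], 0],
  [[0, 0, 0], 0],
])

```text
clock: 8.82
position: [0.4922, -0.2693, 0.1099]
eef_rot: [[-0.911, 0.413, -0.0], [0.413, 0.911, 0.0], [0.0, 0.0, -1.0]]
force: [0.9, 0.1, 0.4]
finger_gap: 0.0004
grip_force: 0.0
```

apply_moves([
  [[0, 0, 0], 0],
  [[0, 0, 0], 0],
  [[0, 0, 0], 0],
  [[0, 0, 0], 0],
  [[0, 0, 0], 0],
])

```text
clock: 9.23
position: [0.4922, -0.2694, 0.1099]
eef_rot: [[-0.911, 0.413, 0.0], [0.413, 0.911, -0.0], [-0.0, -0.0, -1.0]]
force: [-0.2, -0.8, -0.1]
finger_gap: 0.0004
grip_force: 0.0
```

```bash
python3 - <<'E'
from workcell import ctrl,finish_job
s=ctrl.sense();print(s['clock'],s['position'],s['force'])
print(finish_job())
E
```

```text
9.2333 [ 0.49221452 -0.26936417  0.10993512] [-0.16530382 -0.77991041 -0.05422721]
the job is handed in; nothing more can be done
None
```

I pushed the stop button in and it stayed down, then held the fingertips about 17 mm above the middle of the short blank for over two seconds and handed the job in still pointing at it, at 9.2 s; no verdict was returned.

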